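# Lock a lacquered box in the holding jig

### The job

Take the black lacquered box with the gold lattice out of the drying rack and seat it in the holding jig, flat on the cork bed between the two cheeks with its two ends standing out equally, then swing the keeper bar over it until it snaps fully home in its spring catch. The rack leaves only the box's sides free and the jig only its ends, so on the way set it down flat on the bench or its newspaper, let go and take it again by its ends. Lower it all the way each time rather than dropping it, as the lacquer chips, and leave the red box, tape, bowl and brush where they are.

Things in the scene. Friction and masses are not known exactly. Their poses are not given: they have to be found in the camera images.
- black_box: Closed lacquered box, black, gold lattice on the lid, gold seam line; about 70 g. 46 mm wide (x), 60 mm long (y), 26 mm high. Origin: centre of the underside, z up. Sides = the long faces (facing +-x, 46 mm apart); ends = the short faces (facing +-y, 60 mm apart). Starts in the drying rack, lying across the groove.
- red_box: Bystander: box of the same size and frame, dark red with a gold border line, in the other place of the rack (the two may be either way round). Must not be moved.
- rack: Fixed wooden drying rack, 220 mm long (x), 84 mm wide (y). Origin: centre of the underside. Groove along x, 64 mm wide; side rails (y = +-32 to +-42 mm) rise 44 mm above the bench, 4 mm above the boxes. Boxes stand on battens 14 mm above the bench, ends 2 mm from the rails: only their sides are free (fingers close along rack x). Two places, x = +-52 mm, 58 mm of free groove between the boxes.
- jig: Fixed holding jig. Origin: on the bench under the centre of its bed; z up; x points from the catch (robot's side) to the keeper's pivot; y along the channel for the box. Aluminium base plate x = -105 to +85 mm, y = +-55 mm, 12 mm thick. Pivot post (30 x 26 mm) at x = +60 mm, 53 mm high; catch block and stop lug at x = -60 to -102 mm, 63 mm high.
- jig_bed (a point): Centre of the top of the cork bed (50 x 44 mm), 20 mm above the bench; axes as the jig. Grey cheeks stand at x = +-25 to +-33 mm, y = +-22 mm, up to 50 mm above the bench, with a 4 mm chamfer inside. A seated box is centred here, its length along y (either way round), lid 46 mm above the bench, ends 8 mm beyond the bed and free for the fingers down to the base plate.
- jig_catch (a point): Brass spring ball, 10 mm, jutting from the catch block 58 mm above the bench. The nose of the keeper bar meets it at about 0.11 rad; it resists with about 5 to 10 N at the knob up to 0.06 rad, then snaps the bar home to 0 against the stop and holds it there.
- keeper (a joint): Angle of the keeper bar about its vertical pivot, rad: 0 = shut, lying over the box along jig -x, against the stop; grows as it swings open towards jig +y (1.57 = pointing along jig +y), at most 2.1. Light friction (0.04 N m): it stays where it is left.
- keeper_hinge (a point): Point on the vertical pivot axis of the keeper bar, 58 mm above the bench, at jig x = +60 mm, y = 0.
- keeper_knob (a point): Middle of the keeper's red upright knob, 79 mm above the bench: cylinder 17 mm in diameter, 32 mm high (63 to 95 mm above the bench), 106 mm from the pivot axis. The steel bar under it is 16 mm wide, 53 to 63 mm above the bench, and ends 130 mm from the pivot; a felt pad under the bar clears a seated box by 2.5 mm.
- tape: Bystander: roll of cream masking tape lying flat, 80 mm outside diameter, 24 mm high. Origin: centre of the underside.
- bowl: Bystander: small black lacquer bowl with shell chips, 86 mm across, 40 mm high. Origin: centre of the underside.
- brush: Bystander: brush lying on the bench beyond the rack (robot's left), about 170 mm long along its x. Origin: on the underside.
Not all that is in view belongs to the job. What is shaped like the black_box but green or white is not meant.

How it is judged (in metres and radians):
On the way, in this order (a step that is already met when the one before it is completed fails the run):
1. the black box stands flat on the bench, let go (height (world z) of black_box below 0.005 m and angle between black_box's own z axis and vertical below 0.06 rad and contact force between the fingers and black_box below 0.1 N and linear speed of black_box below 0.03 m/s), for 0.2 s.
2. the black box is seated in the jig, let go, with the keeper bar still open (x of black_box in the frame of jig between -0.004 and 0.004 m and y of black_box in the frame of jig between -0.008 and 0.008 m and z of black_box in the frame of jig between 0.017 and 0.0225 m and angle between black_box's own z axis and vertical below 0.06 rad and angle between the y axis of black_box and the y axis of jig, either way round below 0.1 rad and contact force between the fingers and black_box below 0.1 N and value of joint keeper above 0.5 rad), for 0.2 s.
At the end, for the whole second after the job is handed in: Let go, the black box lies flat on the jig's bed (height within 2.5 mm, tilt under 0.06 rad), lengthwise in the channel within 0.10 rad, its centre within 8 mm of the bed's centre along the channel and 4 mm across; the keeper bar is within 0.03 rad of shut, held by its catch (x of black_box in the frame of jig between -0.004 and 0.004 m and y of black_box in the frame of jig between -0.008 and 0.008 m and z of black_box in the frame of jig between 0.017 and 0.0225 m and angle between black_box's own z axis and vertical below 0.06 rad and angle between the y axis of black_box and the y axis of jig, either way round below 0.1 rad and value of joint keeper below 0.03 rad and linear speed of black_box below 0.02 m/s and contact force between the fingers and black_box below 0.1 N); the robot touches nothing.
It fails at once if the black box is dropped (it moves faster than 0.3 m/s while no finger holds it) (linear speed of black_box above 0.3 m/s and contact force between the fingers and black_box below 0.05 N).
It fails at once if the red box, tape, bowl or brush is shifted by more than 25 mm (distance of any of red_box, tape, bowl, brush from where it was at the start of the episode above 0.025 m).
It also fails if it takes over 64 s, if anything falls off the work surface, if the arm or the gripper's body presses on something with over 40 N, if the wrist force passes 120 N, or if a joint passes its speed limit or range.

### The arm

A 7-joint arm with a two-finger parallel gripper is mounted at the origin on the work surface. World frame = base frame: x ahead of the robot, y to its left, z up, the work surface at z = 0. Lengths are in mm, angles in rad, forces in N, time in s.
With the tool pointing down it reaches from about 425 to 800 mm from the base axis. Payload 8.3 kg.
Tool frame: the origin (TCP) lies between the finger pads; the fingertips stand 19 mm ahead of it and the grasp point (between the pads) is the TCP; z points along the fingers, y is the line along which they close (so a half turn about z gives the same grasp; the last joint's range is limited). The gripper opens to 85 mm and grips with 20 to 120 N. Pads are 22 mm wide; open, the fingers measure 114 mm over their backs; the gripper's body (76 mm by 85 mm) begins 54 mm behind the grasp point. The pads swing forward as they close: fully open they stand 13 mm farther back than shut.
Start: joints at [1.141, 0.383, 0.016, 1.37, -0.006, 1.388, -0.046], TCP at [224.178, -583.394, 250.279] pointing down, gripper open.
Joint ranges: [-2.95, 2.95], [-0.25, 2.06], [-1.52, 1.56], [0.18, 2.33], [-1.44, 4.58], [0.02, 2.06], [-3.01, 3.01]. Speed limits (rad/s): [2.39, 2.39, 3.01, 3.01, 3.14, 3.14, 3.14].

### API

Orientations are given as a rotation vector (axis times angle).
In Python, from plant import ctrl gives the robot as it stands.
- The arm moves only by the tool drive_tool, never from a script. Its argument "steps" is text: rows parted by semicolons, each of 4 numbers parted by spaces: the shift along the tool's x, y, z in mm, then the turn about the tool's z in degrees. A call has 1 to 8 rows; each row is the pose to reach, as a shift and turn from the pose commanded when the call began, along the tool's axes at that moment; what a row does not reach only later rows make up. A row lasts 1/12 s, in which the tool goes at most 41.7 mm and 7.16 degrees, less where a joint would pass 70% of its speed; a pose out of reach is approached as far as the arm can. A call with a gripper value outside its range is refused whole. "claw" is the closure, from -1 (fully open) to 1 (shut), set as the call begins (left out, the last holds). The fingers move at their own pace and stop on an object; the grip force is fixed at half the most. Time passes only in rows, so rows that repeat a pose let the fingers close. It gives the time, the measured TCP pose, the force, the opening and the grip force at its end, in the units of the state.
- ctrl.sense(): the state, without advancing time (a new reading comes with each control period).
- ctrl.camera(name): name is "side" or "top" or "wrist"; returns (picture, depth): 384x512x3 uint8, blue, green, red; 384x512 float32, mm along the optical axis (not along the pixel's ray), 0 where there is no reading.
- ctrl.camera_model(name): a dict with "K" (3x3 intrinsics, pixels), "cam_to_world" (4x4, takes a point from camera to world coordinates). Camera axes: x right, y down, z forward; pixel columns grow to the right and rows downward; lengths in mm; the calibration is good to about 2 mm. A picture is of the moment at which its call begins: read the wrist's pose just before it. camera_model takes no time and is no camera call; for the wrist camera it gives the pose at the moment of the call.
- ctrl.hand_in(): hands the job in; it is judged then, once.
Trained networks look in the newest picture that a camera, given by its name, has taken for a name from the list of things; names that differ only in an ending like _2 or _b are one class to them, and where a whole thing is asked for, a point or a joint stands for the part that bears it (a point fixed in the world has none). Each returns a list of dicts, best first, with "conf" (0 to 1); they miss things now and then, are a little off and sometimes report something else, mostly with a low value. They report only what shows in the picture. A call takes as long as a camera call. They do not tell look-alikes from the thing itself.
- ctrl.search_frame(camera, target): "centre" ([column, row] in pixels, amid what is visible of it).
- ctrl.masks_of(camera, target): "region" (384x512 bool, what is visible of it) and "centre" ([column, row] in pixels, amid what is visible of it).
- ctrl.place_of(camera, target): "centre" ([column, row] in pixels: a listed point, or the origin of a listed thing).
The state is a dict: "t": time; "joint_pos": joint angles; "dq": joint speeds; "joint_torque": joint torques, N m; "tcp_pos": TCP position; "ee_rot": TCP orientation; "wrist_force": force on the tool from outside, world axes, zero at the start; "torque": the same for the moment, N m; "grip_width": opening from 0.0 (shut) to 1.0 (fully open); "gripper_force": force on a finger pad.
Only numpy, scipy, OpenCV 4.12 (cv2) and the standard library are available. Lean on these libraries where they do the work, as an engineer would, in place of code of your own. Each camera call takes 0.05 s, during which the arm holds its last target. There are 200 camera calls.

## Working session

There is one attempt and no reset: what is moved stays moved. The work goes in short steps, Python scripts to look and compute and a tool call to move; the robot and the scene stay as the last step left them, time stands still between calls to the robot, and variables do not carry over. Pictures are saved under pics/ and viewed, at most 10 in all, crops included, and the job is handed in when it is done.

Besides the shell and the picture viewer there is one more tool, called after "Request:" as name(argument=value, ...) on one line, values as JSON. drive_tool: Moves the arm, as the interface text tells. Its arguments: {"type":"object","properties":{"steps":{"type":"string"},"claw":{"type":"number"}},"required":["steps"]}

```bash
ls; mkdir -p pics; cat > h.py <<'E'
import numpy as np, cv2
from plant import ctrl
from scipy.spatial.transform import Rotation as R
def cloud(cam):
    img,d=ctrl.camera(cam); m=ctrl.camera_model(cam); K=np.array(m["K"]);T=np.array(m["cam_to_world"])
    v,u=np.mgrid[:384,:512]
    P=np.stack([(u-K[0,2])/K[0,0]*d,(v-K[1,2])/K[1,1]*d,d],-1)@T[:3,:3].T+T[:3,3]
    P[d==0]=np.nan
    return img,P
def ray_z(cam,px,z):
    m=ctrl.camera_model(cam); K=np.array(m["K"]);T=np.array(m["cam_to_world"])
    r=T[:3,:3]@np.linalg.inv(K)@[px[0],px[1],1]
    return T[:3,3]+r*(z-T[2,3])/r[2]
E
python3 - <<'E'
from h import *
s=ctrl.sense(); print(s["t"],s["tcp_pos"],s["ee_rot"],s["grip_width"]); print(R.from_rotvec(s["ee_rot"]).as_matrix().round(3))
ims=[]
for c in ["top","side"]:
    img,P=cloud(c); cv2.imwrite(f"pics/{c}0.png",img); np.save(f"pics/{c}0.npy",P)
    print(c,np.array(ctrl.camera_model(c)["cam_to_world"]).round(2).tolist())
    for n in ["black_box","red_box","rack","jig_bed","jig_catch","keeper_hinge","keeper_knob","jig","tape","bowl","brush"]:
        z={"jig_bed":20,"jig_catch":58,"keeper_hinge":58,"keeper_knob":79,"black_box":14,"red_box":14}.get(n,0)
        print(n,[(round(r["conf"],2),np.round(r["centre"]).tolist(),ray_z(c,r["centre"],z).round().tolist()) for r in ctrl.place_of(c,n)[:3]])
    ims.append(img)
E
```

```text
pics
0.0 [ 224.0015044  -582.97233114  249.28090293] [-3.08700514e+00 -5.72652997e-01  6.26103309e-04] 0.9986037711807538
[[ 0.933  0.359 -0.001]
 [ 0.359 -0.933  0.002]
 [-0.    -0.002 -1.   ]]
top [[0.02, -1.0, 0.09, 524.08], [-1.0, -0.02, -0.01, 0.05], [0.02, -0.09, -1.0, 1259.83], [0.0, 0.0, 0.0, 1.0]]
black_box [(0.9, [194.0, 127.0], [822.0, 174.0, 14.0]), (0.64, [170.0, 156.0], [732.0, 245.0, 14.0]), (0.6, [112.0, 165.0], [701.0, 417.0, 14.0])]
red_box [(0.71, [154.0, 235.0], [493.0, 282.0, 14.0])]
rack [(0.74, [157.0, 220.0], [539.0, 279.0, 0.0])]
jig_bed [(0.94, [310.0, 221.0], [545.0, -180.0, 20.0])]
jig_catch [(0.9, [312.0, 245.0], [475.0, -182.0, 58.0])]
keeper_hinge [(0.76, [311.0, 198.0], [609.0, -176.0, 58.0])]
keeper_knob [(0.74, [274.0, 206.0], [583.0, -69.0, 79.0])]
jig [(0.81, [312.0, 220.0], [548.0, -188.0, 0.0]), (0.18, [311.0, 220.0], [546.0, -187.0, 0.0])]
tape [(0.6, [240.0, 176.0], [677.0, 32.0, 0.0]), (0.59, [161.0, 203.0], [590.0, 269.0, 0.0])]
bowl [(0.69, [387.0, 250.0], [461.0, -418.0, 0.0])]
brush [(0.59, [107.0, 236.0], [486.0, 428.0, 0.0])]
side [[-0.7
[... 193 characters left out ...]
 153.0, 14.0]), (0.65, [177.0, 210.0], [827.0, 174.0, 14.0])]
red_box [(0.88, [228.0, 294.0], [480.0, 285.0, 14.0])]
rack [(0.84, [214.0, 281.0], [546.0, 272.0, 0.0])]
jig_bed []
jig_catch [(0.7, [342.0, 194.0], [488.0, -192.0, 58.0])]
keeper_hinge [(0.68, [306.0, 181.0], [609.0, -167.0, 58.0]), (0.38, [225.0, 294.0], [456.0, 312.0, 58.0]), (0.38, [389.0, 181.0], [423.0, -345.0, 58.0])]
keeper_knob []
jig [(0.6, [323.0, 205.0], [539.0, -170.0, 0.0])]
tape [(0.66, [204.0, 264.0], [610.0, 254.0, -0.0]), (0.54, [244.0, 217.0], [672.0, 41.0, 0.0]), (0.34, [387.0, 179.0], [470.0, -428.0, 0.0])]
bowl [(0.98, [386.0, 180.0], [468.0, -416.0, 0.0])]
brush [(0.87, [182.0, 330.0], [485.0, 426.0, 0.0])]
```

```bash
python3 - <<'E'
import cv2
a=cv2.imread("pics/top0.png")
cv2.imwrite("pics/v1.png",cv2.resize(a[90:300,70:430],(800,467),interpolation=cv2.INTER_CUBIC))
E
```

```text
(no output)
```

View pics/v1.png

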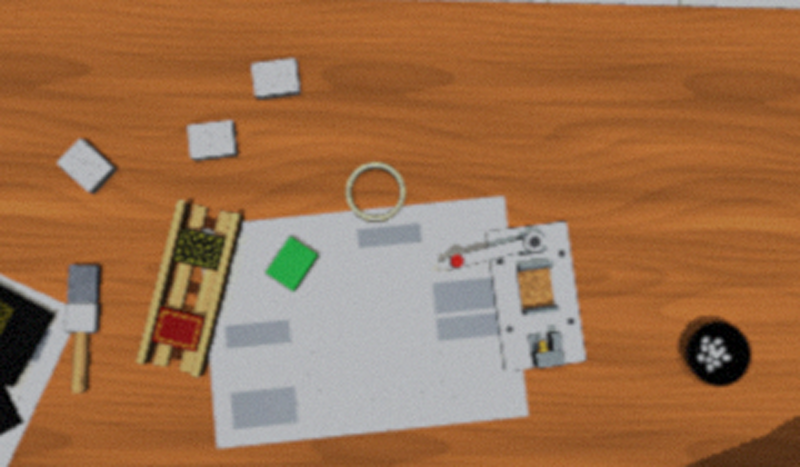

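View pics/side0.png

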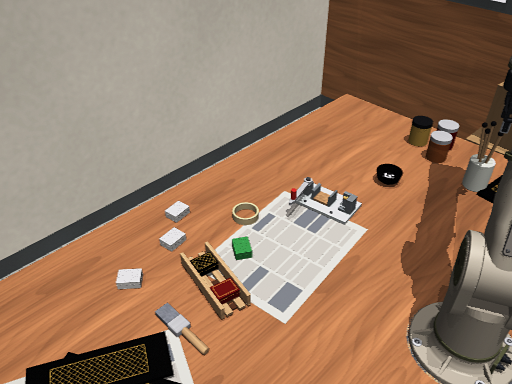

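The rack holds the black lattice box at its far place (crop ~200,248) and the red one at its near place (179,327). The jig is at (536,287) with its keeper open to jig +y, knob at (456,261). The other black shapes, at the lower left, are larger decoys. I'll look from the wrist camera over the jig first.

Request:
drive_tool(steps="35 -21 -5 0; 70 -42 -15 0; 105 -63 -25 0; 140 -84 -35 0; 175 -105 -45 0; 210 -126 -50 0; 245 -147 -50 0; 280 -168 -50 0")

```text
t: 1.87
tcp_pos: [426.4, -324.4, 301.3]
ee_rot: [3.088, 0.573, 0.002]
wrist_force: [1.4, 0.3, 0.1]
grip_width: 0.996
gripper_force: 0.0
```

```bash
python3 - <<'E'
from h import *
s=ctrl.sense();print(s["t"],s["tcp_pos"])
T=np.eye(4);T[:3,:3]=R.from_rotvec(s["ee_rot"]).as_matrix();T[:3,3]=s["tcp_pos"]
print((np.linalg.inv(T)@np.array(ctrl.camera_model("wrist")["cam_to_world"])).round(3)); print(ctrl.camera_model("wrist")["K"])
P=np.load("pics/top0.npy"); img=cv2.imread("pics/top0.png")
x,y,z=P[...,0],P[...,1],P[...,2]
# rack rails
m=(abs(z-44)<6)&(x>400)&(x<700)&(y>180)&(y<360)
# base plate of jig
j=(abs(z-12)<4)&(x>420)&(x<660)&(y>-260)&(y<-110)
for n,k in (("rack",m),("jig",j)):
    k=cv2.morphologyEx(k.astype(np.uint8),cv2.MORPH_OPEN,np.ones((1,1))).astype(bool)
    print(n,k.sum(),cv2.minAreaRect(P[k][:,:2].astype(np.float32)),np.median(z[k]))
E
```

```text
1.8667 [ 426.43408259 -324.42647323  301.2948016 ]
[[   0.      -0.958   -0.286   73.227]
 [   1.       0.       0.      -1.08 ]
 [  -0.      -0.286    0.958 -123.402]
 [   0.       0.       0.       1.   ]]
[[335.2537036    0.         254.7519666 ]
 [  0.         335.2537036  187.95748883]
 [  0.           0.           1.        ]]
rack 1100 ((540.3896484375, 278.98223876953125), (85.06330871582031, 218.89169311523438), 77.80819702148438) 42.28994138625649
jig 1426 ((539.7501220703125, -184.81527709960938), (189.8048553466797, 115.00244140625), 8.502479553222656) 12.126877039851706
```

Request:
drive_tool(steps="35 -17 0 7; 70 -34 0 12; 105 -51 0 12; 140 -68 0 12; 170 -85 0 12; 190 -92 0 12; 190 -92 0 12; 190 -92 0 12")

```text
t: 2.53
tcp_pos: [570.3, -170.7, 299.9]
ee_rot: [-3.131, -0.252, 0.001]
wrist_force: [-0.1, -1.3, -0.0]
grip_width: 1.0
gripper_force: 0.0
```

```bash
cat > jigfit.py <<'E'
from h import *
s=ctrl.sense();print(s["t"],s["tcp_pos"],s["dq"])
img,P=cloud("wrist"); cv2.imwrite("pics/w_jig.png",img)
x,y,z=P[...,0],P[...,1],P[...,2]
box=(x>420)&(x<670)&(y>-270)&(y<-90)
j=(abs(z-12)<3)&box
j=cv2.morphologyEx(j.astype(np.uint8),cv2.MORPH_OPEN,np.ones((7,7)))>0
print("plate",j.sum(),cv2.minAreaRect(P[j][:,:2].astype(np.float32)))
for n,h in (("jig_bed",20),("jig_catch",58),("keeper_hinge",58),("keeper_knob",79)):
    for r in ctrl.place_of("wrist",n)[:2]:
        print(n,round(r["conf"],2),np.round(r["centre"]),ray_z("wrist",r["centre"],h).round(1))
for n,lo,hi in (("cheeks",46,51),("knob",92,98),("bed",17,22),("barr",60,64.5)):
    k=(z>lo)&(z<hi)&box
    k=cv2.morphologyEx(k.astype(np.uint8),cv2.MORPH_OPEN,np.ones((3,3)))
    nn,l,st,c=cv2.connectedComponentsWithStats(k)
    for i in range(1,nn):
        if st[i,4]>40: print(n,st[i,4],cv2.minAreaRect(P[l==i][:,:2].astype(np.float32)))
E
python3 jigfit.py
```

```text
2.5333 [ 570.2866197  -170.71871359  299.92631783] [ 0.04006779 -0.01831206  0.04010832  0.01544666  0.00727226  0.00294987
  0.00928833]
plate 8015 ((537.911376953125, -184.42822265625), (189.75003051757812, 110.08509063720703), 8.200927734375)
jig_bed 0.62 [260. 171.] [ 544.5 -183.1   20. ]
jig_catch 0.69 [256. 232.] [ 479.1 -188.3   58. ]
keeper_hinge 0.78 [259. 124.] [ 605.  -172.3   58. ]
keeper_knob 0.61 [161. 137.] [578.3 -74.2  79. ]
cheeks 118 ((574.98876953125, -169.12564086914062), (7.865330696105957, 23.693023681640625), 6.801898002624512)
cheeks 73 ((578.6627807617188, -193.79617309570312), (7.700224876403809, 12.68521499633789), 9.761090278625488)
cheeks 228 ((518.5126342773438, -187.05682373046875), (7.99015998840332, 42.675323486328125), 7.808692455291748)
bed 1245 ((544.9669799804688, -183.6013946533203), (45.49961853027344, 43.539459228515625), 7.730208396911621)
bed 153 ((475.9660339355469, -181.49766540527344), (22.67267417907715, 10.470582962036133), 8.673577308654785)
barr 1300 ((599.0771484375, -137.80738830566406), (24.648664474487305, 100.50395202636719), 12.019597053527832)
barr 695 ((468.05413818359375, -194.92420959472656), (41.75175476074219, 35.05836868286133), 7.969364166259766)
```

View pics/w_jig.png

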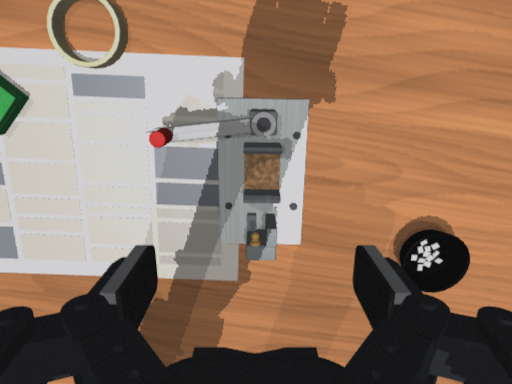

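Jig: bed centre ≈ (547.5, −183), yaw 8.1°, keeper ≈ 1.43 rad open; the plate measures 190×110 mm, as given. Next, the rack.

Request:
drive_tool(steps="11 -40 0 -7; 22 -80 0 -14; 33 -120 0 -21; 44 -160 0 -28; 55 -200 0 -35; 66 -240 0 -42; 77 -280 0 -49; 88 -320 0 -56")

```text
t: 3.45
tcp_pos: [606.5, 158.2, 300.9]
ee_rot: [2.645, 1.693, 0.001]
wrist_force: [0.9, 0.3, 0.7]
grip_width: 1.002
gripper_force: 0.0
```

```bash
cat > h2.py <<'E'
from h import *
def to(px,py,pz,yaw):  # rows needed, tool x yaw in deg
    s=ctrl.sense(); M=R.from_rotvec(s["ee_rot"]).as_matrix(); d=M.T@(np.array([px,py,pz])-s["tcp_pos"])
    y0=np.degrees(np.arctan2(M[1,0],M[0,0])); print("t",round(s["t"],2),"tcp",s["tcp_pos"].round(1),"yaw",y0.round(2),"-> shift",d.round(1),"turn",round((y0-yaw+180)%360-180,2), "f",np.round(s["wrist_force"],1),"w",round(s["grip_width"],3))
E
python3 -c "
from h2 import *
to(591,268,200,77.8)"
```

```text
t 3.45 tcp [606.5 158.2 300.9] yaw 65.23 -> shift [ 93.2 -60.2 100.8] turn -12.57 f [0.9 0.3 0.7] w 1.002
```

Request:
drive_tool(steps="20 -13 20 -5; 42 -26 40 -10; 62 -40 60 -12.6; 80 -52 75 -12.6; 93 -60 75 -12.6; 93 -60 75 -12.6; 93 -60 75 -12.6")

```text
t: 4.03
tcp_pos: [591.2, 267.3, 225.5]
ee_rot: [2.447, 1.97, 0.0]
wrist_force: [1.0, -0.2, 0.1]
grip_width: 0.998
gripper_force: 0.0
```

```bash
cat > rackfit.py <<'E'
from h2 import *
img,P=cloud("wrist"); cv2.imwrite("pics/w_rack.png",img)
x,y,z=P[...,0],P[...,1],P[...,2]
box=(x>400)&(x<690)&(y>190)&(y<370)
for n,lo,hi in (("rails",42,46.5),("lids",36.5,41.8)):
    k=(z>lo)&(z<hi)&box
    k=cv2.morphologyEx(k.astype(np.uint8),cv2.MORPH_OPEN,np.ones((5,5)))
    nn,l,st,c=cv2.connectedComponentsWithStats(k)
    for i in range(1,nn):
        if st[i,4]>100: print(n,st[i,4],cv2.minAreaRect(P[l==i][:,:2].astype(np.float32)),np.median(z[l==i]),img[l==i].mean(0).round())
to(591,268,200,77.8)
for n in("black_box","red_box","rack"):
    print(n,[(round(r["conf"],2),r["centre"],ray_z("wrist",r["centre"],14 if n!="rack" else 0)) for r in ctrl.place_of("wrist",n)])
E
python3 rackfit.py
```

```text
rails 2531 ((547.9789428710938, 314.4013366699219), (10.090729713439941, 218.3532257080078), 77.79341125488281) 43.866912249586335 [132. 180. 212.]
rails 2168 ((532.3365478515625, 242.39422607421875), (10.477852821350098, 219.68846130371094), 77.9820327758789) 43.856768422836495 [122. 167. 199.]
lids 2996 ((485.7494812011719, 290.10760498046875), (60.219879150390625, 46.13593673706055), 76.42324829101562) 39.789285885177605 [ 46.  59. 151.]
lids 2946 ((591.6160278320312, 267.6427307128906), (59.43178939819336, 46.09245681762695), 77.92540740966797) 40.04488710754134 [37. 59. 69.]
t 4.08 tcp [592.  266.1 225.8] yaw 77.55 -> shift [ 1.6 -1.4 25.8] turn -0.25 f [ 0.9 -0.8  0.2] w 0.999
black_box [(0.89, [252.5, 161.8], array([590.68711757, 267.3688463 ,  14.        ])), (0.77, [396.0, 134.7], array([736.53042994, 263.21502678,  14.        ])), (0.67, [485.3, 191.7], array([822.31760828, 183.07046671,  14.        ])), (0.63, [264.4, 260.9], array([579.00967814, 154.25383892,  14.        ]))]
red_box [(0.95, [148.6, 166.8], array([485.77395407, 285.25006524,  14.        ]))]
rack [(0.87, [203.0, 156.6], array([540.09840329, 281.25465728,   0.        ]))]
```

View pics/w_rack.png

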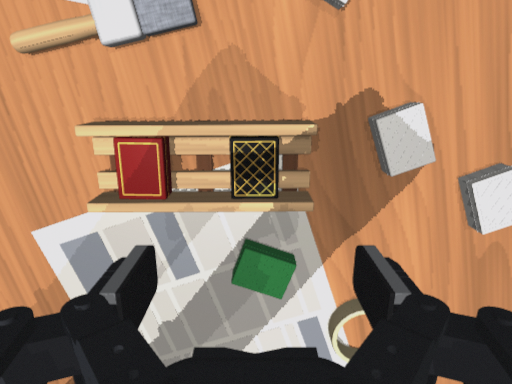

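The black lattice box is at pixel (254,167), world (591.5, 267.6), yaw 77.9°; its lid height of 40 mm and its size match the list. I'll descend and grip its sides.

Request:
drive_tool(steps="1 -1 40 0; 1 -1 80 0; 1 -1 115 0; 1 -1 145 0; 1 -1 168 0; 1 -1 182 0; 1 -1 189 0; 1 -1 189 0")

```text
t: 4.9
tcp_pos: [590.5, 267.6, 35.4]
ee_rot: [-2.449, -1.968, 0.002]
wrist_force: [-0.4, -0.2, -0.2]
grip_width: 1.001
gripper_force: 0.0
```

Request:
drive_tool(steps="0 0 0 0; 0 0 0 0; 0 0 0 0; 0 0 0 0; 0 0 0 0; 0 0 0 0; 0 0 0 0; 0 0 0 0", claw=1)

```text
t: 5.57
tcp_pos: [591.7, 269.2, 38.4]
ee_rot: [2.447, 1.968, 0.005]
wrist_force: [-0.9, -0.4, 6.8]
grip_width: 0.524
gripper_force: 62.7
```

Request:
drive_tool(steps="0 0 -10 0; 0 0 -25 0; 0 0 -45 0; 0 0 -70 0; 0 0 -90 0; 0 0 -95 0; 0 0 -95 0; 0 0 -95 0")

```text
t: 6.23
tcp_pos: [590.3, 268.4, 131.1]
ee_rot: [2.448, 1.969, -0.0]
wrist_force: [-0.3, -1.2, -1.8]
grip_width: 0.523
gripper_force: 61.9
```

```bash
python3 -c "
from h2 import *
to(530,40,90,98.2)"
```

```text
t 6.23 tcp [590.3 268.4 131.1] yaw 77.62 -> shift [-236.   -10.    41.2] turn -20.58 f [-0.3 -1.2 -1.8] w 0.523
```

Request:
drive_tool(steps="-20 -1 0 -3; -50 -2 5 -6; -85 -3 10 -9; -120 -5 15 -12; -155 -6 20 -15; -190 -8 30 -18; -220 -10 36 -20.6; -236 -10 41 -20.6")

```text
t: 6.9
tcp_pos: [527.6, 35.2, 87.7]
ee_rot: [-2.057, -2.372, 0.007]
wrist_force: [-0.2, 0.1, -1.6]
grip_width: 0.52
gripper_force: 61.8
```

Request:
drive_tool(steps="0 0 15 0; 0 0 30 0; 0 0 42 0; 0 0 50 0; 0 0 56 0; 0 0 59 0; 0 0 61 0; 0 0 62 0")

```text
t: 7.57
tcp_pos: [530.4, 40.5, 28.4]
ee_rot: [2.056, 2.375, 0.001]
wrist_force: [-0.4, -0.4, -0.9]
grip_width: 0.523
gripper_force: 61.9
```

```bash
python3 -c "
from h2 import *
to(530,40,23,98.2)
img,P=cloud('side');cv2.imwrite('pics/s1.png',cv2.resize(img[180:300,200:360],(640,480),interpolation=cv2.INTER_CUBIC))"
```

```text
t 7.57 tcp [530.4  40.5  28.4] yaw 98.25 -> shift [-0.5 -0.4  5.4] turn 0.05 f [-0.4 -0.4 -0.9] w 0.523
```

View pics/s1.png

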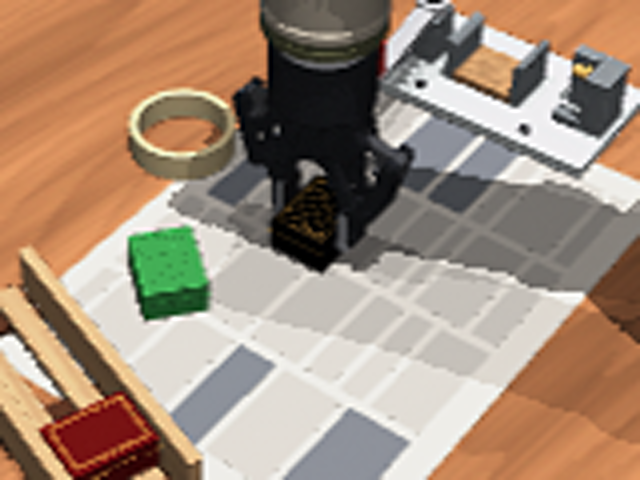

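The box is held level in the gripper just above the newspaper (crop ~310,225), clear of the tape and the green box. I'll lower it slowly until it touches.

Request:
drive_tool(steps="0 0 1 0; 0 0 2 0; 0 0 3 0; 0 0 4 0; 0 0 4 0")

```text
t: 8.03
tcp_pos: [530.3, 40.2, 24.4]
ee_rot: [2.056, 2.375, 0.0]
wrist_force: [0.2, 1.1, -0.9]
grip_width: 0.522
gripper_force: 61.8
```

Request:
drive_tool(steps="0 0 1 0; 0 0 2 0; 0 0 2 0; 0 0 2 0")

```text
t: 8.37
tcp_pos: [530.3, 40.2, 24.3]
ee_rot: [2.056, 2.374, -0.001]
wrist_force: [-9.8, -2.2, 22.4]
grip_width: 0.523
gripper_force: 64.6
```

Request:
drive_tool(steps="0 0 -1 0; 0 0 -1 0; 0 0 -1 0")

```text
t: 8.62
tcp_pos: [530.5, 40.2, 24.3]
ee_rot: [2.056, 2.374, 0.0]
wrist_force: [-4.6, -1.0, 10.5]
grip_width: 0.52
gripper_force: 63.4
```

Request:
drive_tool(steps="0 0 0 0; 0 0 0 0; 0 0 0 0; 0 0 0 0; 0 0 0 0; 0 0 0 0; 0 0 0 0; 0 0 0 0", claw=-1)

```text
t: 9.28
tcp_pos: [530.1, 40.2, 23.3]
ee_rot: [-2.056, -2.375, -0.0]
wrist_force: [0.2, 0.7, -0.7]
grip_width: 0.997
gripper_force: 0.0
```

Request:
drive_tool(steps="0 0 -15 0; 0 0 -40 0; 0 0 -75 0; 0 0 -110 0; 0 0 -145 0; 0 0 -170 0; 0 0 -175 0; 0 0 -175 0")

```text
t: 9.95
tcp_pos: [531.3, 40.4, 200.5]
ee_rot: [2.054, 2.372, 0.004]
wrist_force: [-0.1, -0.1, -1.2]
grip_width: 1.0
gripper_force: 0.0
```

Request:
drive_tool(steps="0 0 0 7; 0 0 0 14; 0 0 0 21; 0 0 0 28; 0 0 0 35; 0 0 0 42; 0 0 0 49; 0 0 0 56")

```text
t: 10.62
tcp_pos: [529.2, 40.0, 196.3]
ee_rot: [-2.933, -1.122, 0.005]
wrist_force: [-0.2, -0.6, -0.8]
grip_width: 1.0
gripper_force: 0.0
```

Request:
drive_tool(steps="0 0 0 7; 0 0 0 14; 0 0 0 21; 0 0 0 28; 0 0 0 34; 0 0 0 34; 0 0 0 34; 0 0 0 34")

```text
t: 11.28
tcp_pos: [529.7, 40.1, 197.3]
ee_rot: [-3.133, -0.231, 0.002]
wrist_force: [0.2, 0.5, 0.1]
grip_width: 0.999
gripper_force: 0.0
```

```bash
cat > boxfit.py <<'E'
from h2 import *
img,P=cloud("wrist"); cv2.imwrite("pics/w_box.png",img)
x,y,z=P[...,0],P[...,1],P[...,2]
k=(z>23)&(z<29)&(abs(x-530)<60)&(abs(y-40)<60)
k=cv2.morphologyEx(k.astype(np.uint8),cv2.MORPH_OPEN,np.ones((3,3)))>0
r=cv2.minAreaRect(P[k][:,:2].astype(np.float32)); print(r,np.median(z[k]),img[k].mean(0))
to(r[0][0],r[0][1],24,8.2)
E
python3 boxfit.py
```

```text
((531.9179077148438, 39.37046813964844), (45.12381362915039, 59.99371337890625), 8.375372886657715) 25.923467152752494 [31.47589425 48.26065319 55.32286159]
t 11.33 tcp [529.8  40.2 197.6] yaw 8.4 -> shift [  2.2   1.1 173.6] turn 0.2 f [ 0.4 -0.4 -0.3] w 1.0
```

Request:
drive_tool(steps="2 1 40 0; 2 1 80 0; 2 1 115 0; 2 1 140 0; 2 1 158 0; 2 1 169 0; 2 1 173 0; 2 1 173 0")

```text
t: 12.0
tcp_pos: [532.0, 39.5, 24.9]
ee_rot: [-3.133, -0.226, 0.002]
wrist_force: [-0.4, 0.7, 0.4]
grip_width: 0.996
gripper_force: 0.0
```

Request:
drive_tool(steps="0 0 0 0; 0 0 0 0; 0 0 0 0; 0 0 0 0; 0 0 0 0; 0 0 0 0; 0 0 0 0", claw=1)

```text
t: 12.58
tcp_pos: [533.7, 39.6, 27.2]
ee_rot: [3.133, 0.225, 0.005]
wrist_force: [-1.0, -0.3, 5.7]
grip_width: 0.68
gripper_force: 65.1
```

Request:
drive_tool(steps="0 0 -10 0; 0 0 -30 0; 0 0 -60 0; 0 0 -90 0; 0 0 -120 0; 0 0 -130 0; 0 0 -130 0; 0 0 -130 0")

```text
t: 13.25
tcp_pos: [532.4, 39.4, 155.9]
ee_rot: [3.133, 0.225, 0.002]
wrist_force: [-0.6, -0.5, -1.4]
grip_width: 0.685
gripper_force: 64.4
```

```bash
python3 -c "
from h2 import *
to(547.5,-183,120,8.1)"
```

```text
t 13.25 tcp [532.4  39.4 155.9] yaw 8.22 -> shift [-16.9 222.2  36. ] turn 0.12 f [-0.6 -0.5 -1.4] w 0.685
```

Request:
drive_tool(steps="-1 20 0 0; -4 55 0 0; -7 95 0 0; -10 135 0 0; -13 172 0 0; -16 205 0 0; -17 222 0 0; -17 222 0 0")

```text
t: 13.92
tcp_pos: [545.1, -188.8, 152.7]
ee_rot: [3.134, 0.213, -0.006]
wrist_force: [0.1, -0.4, -1.3]
grip_width: 0.684
gripper_force: 64.4
```

Request:
drive_tool(steps="0 0 20 0; 0 0 36 0; 0 0 45 0; 0 0 50 0; 0 0 50 0; 0 0 50 0; 0 0 50 0")

```text
t: 14.5
tcp_pos: [547.7, -182.5, 106.1]
ee_rot: [3.133, 0.226, 0.002]
wrist_force: [0.6, 0.3, -0.9]
grip_width: 0.683
gripper_force: 64.4
```

```bash
python3 - <<'E'
from h2 import *
to(547.5,-183,44,8.1)
img,P=cloud("wrist"); cv2.imwrite("pics/w_in.png",img)
T=np.array([547.5,-183,0]); a=np.radians(8.1); J=np.array([[np.cos(a),np.sin(a),0],[-np.sin(a),np.cos(a),0],[0,0,1]])
Q=(P-T)@J.T
tz=ctrl.sense()["tcp_pos"][2]
m=(abs(Q[...,0])<30)&(abs(Q[...,1])<29)&(abs(Q[...,2]-tz-2)<5)
print("lid",m.sum(),np.median(Q[...,2][m]),np.percentile(Q[...,0][m],[1,99]),np.percentile(Q[...,1][m],[1,99]),img[m].mean(0))
c=(abs(Q[...,2]-48.5)<3)&(abs(Q[...,0])<36)&(abs(Q[...,1])<24)
for sgn in(-1,1):
    k=c&(Q[...,0]*sgn>0); print("cheek",sgn,k.sum(),np.percentile(Q[...,0][k],[2,50,98]) if k.sum() else "")
E
```

```text
t 14.5 tcp [ 547.7 -182.5  106.1] yaw 8.24 -> shift [-0.3  0.4 62.1] turn 0.14 f [ 0.6  0.3 -0.9] w 0.683
lid 13243 104.71801229583791 [-23.90029265  20.70144593] [-27.87976092  28.41713049] [21.69062901 35.19716076 42.9231292 ]
cheek -1 0 
cheek 1 1080 [26.31664734 30.8833727  33.94017938]
```

View pics/w_in.png

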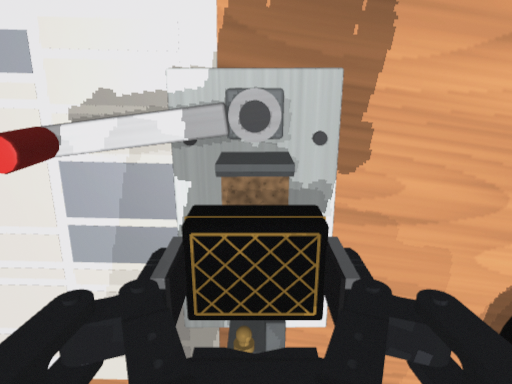

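The box hangs level and square above the bed, with the keeper clear to the left. It sits about 1.5 mm towards the catch, so I'll correct that while descending.

Request:
drive_tool(steps="1.5 0 10 0; 1.5 0 20 0; 1.5 0 27 0; 1.5 0 32 0; 1.5 0 36 0; 1.5 0 40 0; 1.5 0 44 0; 1.5 0 48 0")

```text
t: 15.22
tcp_pos: [548.6, -182.4, 56.8]
ee_rot: [-3.133, -0.225, 0.0]
wrist_force: [0.8, -0.5, -1.0]
grip_width: 0.683
gripper_force: 64.9
```

Request:
drive_tool(steps="0 0 2 0; 0 0 4 0; 0 0 6 0; 0 0 8 0; 0 0 8 0; 0 0 8 0")

```text
t: 15.72
tcp_pos: [548.6, -182.4, 49.2]
ee_rot: [-3.133, -0.225, 0.0]
wrist_force: [0.4, -0.1, -1.8]
grip_width: 0.683
gripper_force: 64.8
```

Request:
drive_tool(steps="0 0 1 0; 0 0 2 0; 0 0 3 0; 0 0 3 0; 0 0 3 0")

```text
t: 16.13
tcp_pos: [548.7, -182.5, 47.2]
ee_rot: [3.133, 0.225, 0.0]
wrist_force: [-3.1, 1.0, 8.6]
grip_width: 0.682
gripper_force: 65.8
```

Request:
drive_tool(steps="0 0 0.5 0; 0 0 0.5 0; 0 0 0 0; 0 0 0 0")

```text
t: 16.47
tcp_pos: [548.7, -182.5, 47.2]
ee_rot: [3.133, 0.225, 0.0]
wrist_force: [-4.0, 0.9, 8.3]
grip_width: 0.681
gripper_force: 65.9
```

Request:
drive_tool(steps="0 0 0 0; 0 0 0 0; 0 0 0 0; 0 0 0 0; 0 0 0 0; 0 0 0 0; 0 0 0 0; 0 0 0 0", claw=-1)

```text
t: 17.13
tcp_pos: [548.6, -182.4, 46.3]
ee_rot: [-3.133, -0.225, 0.0]
wrist_force: [0.2, -0.3, 0.4]
grip_width: 1.0
gripper_force: 0.0
```

Request:
drive_tool(steps="0 0 -15 0; 0 0 -40 0; 0 0 -75 0; 0 0 -110 0; 0 0 -140 0; 0 0 -155 0; 0 0 -155 0; 0 0 -155 0")

```text
t: 17.8
tcp_pos: [549.1, -182.6, 202.2]
ee_rot: [3.133, 0.225, 0.003]
wrist_force: [-0.6, 0.0, -0.6]
grip_width: 1.001
gripper_force: 0.0
```

```bash
python3 - <<'E'
from h2 import *
img,P=cloud("wrist"); cv2.imwrite("pics/w_seat.png",img)
T=np.array([547.5,-183,0]); a=np.radians(8.1); J=np.array([[np.cos(a),np.sin(a),0],[-np.sin(a),np.cos(a),0],[0,0,1]])
Q=(P-T)@J.T; x,y,z=Q[...,0],Q[...,1],Q[...,2]
m=(abs(z-46)<2.5)&(abs(y)<40)&(abs(x)<24.3)
A=np.c_[x[m],y[m],np.ones(m.sum())]; print("lid",np.median(z[m]),"tilt",np.linalg.lstsq(A,z[m],rcond=None)[0].round(3),cv2.minAreaRect(Q[m][:,:2].astype(np.float32)))
for n in("keeper_knob","keeper_hinge","jig_catch"):
    for r in ctrl.place_of("wrist",n)[:1]:
        p=ray_z("wrist",r["centre"],79 if n[-1]=="b" else 58); print(n,r["conf"],p.round(1),(J@(p-T)).round(1))
k=(z>92)&(z<98)&(y>50)&(y<160)&(abs(x)<80); print("knob top",k.sum(),Q[k].mean(0))
k=(abs(z-63)<1.5)&(y>20)&(y<130)&(abs(x)<90); print("bar",k.sum(),np.polyfit(y[k],x[k],1))
to(547.5,-183,120,8.1)
E
```

```text
lid 44.3675804529621 tilt [0.0000e+00 1.0000e-03 4.4419e+01] ((-1.5064926147460938, 2.0814476013183594), (59.6217041015625, 45.535396575927734), 89.9339599609375)
keeper_knob 0.69 [578.8 -72.8  79. ] [ 46.5 104.7  79. ]
keeper_hinge 0.68 [ 605.9 -170.8   58. ] [59.5  3.9 58. ]
jig_catch 0.58 [ 476.4 -186.1   58. ] [-70.8   6.9  58. ]
knob top 426 [ 46.61660631 106.89465514  93.22237076]
bar 730 [-0.12203761 60.18510821]
t 18.0 tcp [ 547.9 -182.3  199.7] yaw 8.22 -> shift [-0.3  0.7 79.7] turn 0.12 f [-0.8 -0.5 -0.6] w 0.999
```

View pics/w_seat.png

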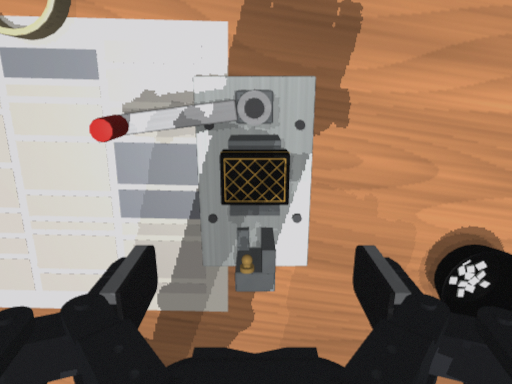

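The box is seated level in the channel, centred within about 2 mm, with the keeper still open at 1.44 rad. Next I'll push the knob round with the inner face of one open finger and turn the tool along the arc.

```bash
cat > arc.py <<'E'
from h2 import *
import sys
a=np.radians(8.15); B=np.array([547.7,-182.9])
Rj=np.array([[np.cos(a),-np.sin(a)],[np.sin(a),np.cos(a)]])
def pose(th,off):
    j=np.array([60-106*np.cos(th),106*np.sin(th)])+off*np.array([-np.sin(th),-np.cos(th)])
    return np.r_[B+Rj@j, 8.15-np.degrees(th)]
def rows(ths,off,z):
    s=ctrl.sense(); M=R.from_rotvec(s["ee_rot"]).as_matrix(); y0=np.degrees(np.arctan2(M[1,0],M[0,0]))
    print(round(s["t"],2),s["tcp_pos"].round(1),round(y0,2),"j7",s["joint_pos"].round(2))
    for th in ths:
        p=pose(th,off); d=M.T@(np.r_[p[:2],z]-s["tcp_pos"]); print(round(th,3),d.round(1),round(y0-p[2],1))
E
python3 -c "
from arc import *
rows([1.44],25,200); rows([1.44,0.7,0.],33,84)"
```

```text
18.0 [ 547.9 -182.3  199.7] 8.22 j7 [ 0.55  0.34 -0.36  1.57  0.12  1.26 -1.26]
1.44 [  21.3 -101.2   -0.3] 82.6
18.0 [ 547.9 -182.3  199.7] 8.22 j7 [ 0.55  0.34 -0.36  1.57  0.12  1.26 -1.26]
1.44 [  13.6 -100.   115.8] 82.6
0.7 [-42.2 -42.4 115.8] 40.2
0.0 [-46.   33.7 115.7] 0.1
```

Request:
drive_tool(steps="2 -12 0 7; 5 -25 0 14; 7 -38 0 21; 10 -50 0 28; 13 -63 0 35; 16 -76 0 42; 18 -88 0 49; 21 -101 0 56")

```text
t: 18.67
tcp_pos: [554.4, -79.0, 200.0]
ee_rot: [2.868, -1.281, -0.003]
wrist_force: [-0.6, -0.7, 0.3]
grip_width: 1.0
gripper_force: 0.0
```

Request:
drive_tool(steps="0 0 0 7; 0 0 0 14; 0 0 0 21; 0 0 0 26.6; 0 0 0 26.6; 0 0 0 26.6")

```text
t: 19.17
tcp_pos: [554.6, -79.4, 200.4]
ee_rot: [2.505, -1.894, -0.002]
wrist_force: [-0.4, -0.6, -0.5]
grip_width: 0.998
gripper_force: 0.0
```

```bash
python3 -c "
from arc import *
rows([1.44],25,84)
img,P=cloud('wrist')
Q=(P[...,:2]-B)@Rj; z=P[...,2]
k=(z>91)&(z<98)&(Q[...,1]>50)&(Q[...,1]<160)&(abs(Q[...,0])<80); print('knob top',k.sum(),Q[k].mean(0))"
```

```text
19.17 [554.6 -79.4 200.4] -74.19 j7 [ 0.27  0.29 -0.22  1.62  0.06  1.25 -2.83]
1.44 [-3.000e-01 -1.000e-01  1.164e+02] 0.2
knob top 412 [ 47.0821925  105.64086602]
```

Request:
drive_tool(steps="0 0 35 0; 0 0 65 0; 0 0 90 0; 0 0 106 0; 0 0 114 0; 0 0 116 0; 0 0 116 0; 0 0 116 0")

```text
t: 19.88
tcp_pos: [555.9, -79.6, 86.5]
ee_rot: [-2.503, 1.897, -0.002]
wrist_force: [0.1, -0.5, 0.9]
grip_width: 1.0
gripper_force: 0.0
```

```bash
python3 -c "
from arc import *
rows(np.r_[1.44,np.linspace(1.4,.8,7)],34,84)"
```

```text
19.88 [555.9 -79.6  86.5] -74.34 j7 [ 0.26  0.39 -0.21  1.74  0.1   1.01 -2.86]
1.44 [-0.9 10.2  2.5] 0.0
1.4 [ 0.6 14.5  2.5] -2.3
1.3 [ 4.9 24.7  2.5] -8.0
1.2 [10.2 34.5  2.5] -13.7
1.1 [16.5 43.6  2.4] -19.5
1.0 [23.7 52.2  2.4] -25.2
0.9 [31.7 59.9  2.4] -30.9
0.8 [40.4 66.8  2.4] -36.7
```

Request:
drive_tool(steps="0 9 0 0; 1 14 0 -2.3; 5 25 0 -8; 10 34 0 -13.7; 16 44 0 -19.5; 24 52 0 -25.2; 32 60 0 -30.9; 40 67 0 -36.7")

```text
t: 20.55
tcp_pos: [501.1, -136.8, 86.6]
ee_rot: [2.976, -1.007, 0.003]
wrist_force: [1.4, 0.3, -0.0]
grip_width: 1.0
gripper_force: 0.3
```

```bash
python3 -c "
from arc import *
rows(np.r_[.8,np.linspace(.7,.2,6),.15],34,84)
img,P=cloud('wrist')
Q=(P[...,:2]-B)@Rj; z=P[...,2]
k=(z>90)&(z<98)&(abs(Q[...,1]-50)<70)&(abs(Q[...,0])<80)&(img[...,2]>100)&(img[...,1]<60); q=np.median(Q[k],0);print('knob top',k.sum(),q,np.arctan2(q[1],60-q[0]))"
```

```text
20.55 [ 501.1 -136.8   86.6] -37.39 j7 [ 0.46  0.32 -0.3   1.85  0.11  0.98 -2.11]
0.8 [ 0.9 -1.1  2.6] 0.3
0.7 [4.8 9.4 2.6] -5.4
0.6 [ 9.6 19.4  2.6] -11.2
0.5 [15.5 28.8  2.6] -16.9
0.4 [22.3 37.6  2.6] -22.6
0.3 [29.9 45.7  2.6] -28.3
0.2 [38.3 53.   2.7] -34.1
0.15 [42.8 56.4  2.7] -36.9
knob top 1079 [-15.69366038  73.79870966] 0.7727229396072586
```

The knob follows: the keeper is at about 0.78 rad, so I'll carry on.

Request:
drive_tool(steps="4 10 0 -5.5; 9 20 0 -11.2; 15 29 0 -17; 22 38 0 -22.7; 30 46 0 -28.4; 38 53 0 -34.2; 42 57 0 -37; 42 57 0 -37")

```text
t: 21.27
tcp_pos: [499.8, -208.5, 86.2]
ee_rot: [3.14, -0.022, 0.002]
wrist_force: [-0.7, -0.9, 0.4]
grip_width: 1.001
gripper_force: 0.0
```

```bash
cat > k.py <<'E'
from arc import *
rows([.12,.06,0,-.03],34,84)
img,P=cloud('wrist')
Q=(P[...,:2]-B)@Rj; z=P[...,2]
k=(z>90)&(z<98)&(abs(Q[...,1]-20)<70)&(abs(Q[...,0])<80)&(img[...,2]>100)&(img[...,1]<60); q=np.median(Q[k],0);print('knob top',k.sum(),q,np.arctan2(q[1],60-q[0]))
E
python3 k.py
```

```text
21.27 [ 499.8 -208.5   86.2] -0.8 j7 [ 0.64  0.37 -0.37  1.79  0.16  1.   -1.38]
0.12 [2.1 2.2 2.2] -2.1
0.06 [4.6 8.4 2.2] -5.5
0 [ 7.4 14.5  2.2] -8.9
-0.03 [ 9.  17.4  2.2] -10.7
knob top 1111 [-44.02809425  16.19802593] 0.15446779763444135
```

Request:
drive_tool(steps="2 2 0 -2; 3 5 0 -4; 5 8 0 -6; 6 11 0 -8; 7 14.5 0 -9; 7 14.5 0 -9; 7 14.5 0 -9")

```text
t: 21.9
tcp_pos: [506.6, -220.8, 85.7]
ee_rot: [3.133, 0.224, 0.001]
wrist_force: [0.0, -0.3, 1.0]
grip_width: 1.001
gripper_force: 0.2
```

```bash
python3 k.py
```

```text
21.9 [ 506.6 -220.8   85.7] 8.19 j7 [ 0.67  0.4  -0.39  1.76  0.18  1.01 -1.21]
0.12 [ -3.3 -10.7   1.7] 6.9
0.06 [-1.8 -4.1  1.7] 3.5
0 [0.  2.3 1.7] 0.0
-0.03 [1.1 5.4 1.7] -1.7
knob top 1112 [-45.18181035   3.25775909] 0.030962748666366845
```

Request:
drive_tool(steps="0 1 0 0; 0 2 0 0; 0 3 0 0; 0 4 0 0; 0 5 0 0; 0 5 0 0; 0 5 0 0")

```text
t: 22.53
tcp_pos: [507.0, -223.6, 85.2]
ee_rot: [-3.13, -0.23, 0.002]
wrist_force: [-3.3, 8.6, 4.7]
grip_width: 1.003
gripper_force: 4.6
```

```bash
python3 k.py
```

```text
22.53 [ 507.  -223.6   85.2] 8.42 j7 [ 0.68  0.41 -0.39  1.75  0.17  1.02 -1.2 ]
0.12 [ -3.2 -13.5   1.3] 7.1
0.06 [-1.7 -7.   1.2] 3.7
0 [ 0.1 -0.5  1.2] 0.3
-0.03 [1.1 2.6 1.2] -1.5
knob top 1123 [-45.17447311   0.93137745] 0.008855315174135452
```

Request:
drive_tool(steps="0 1 0 0; 0 2 0 0; 0 3 0 0; 0 4 0 0; 0 4 0 0; 0 4 0 0; 0 4 0 0")

```text
t: 23.17
tcp_pos: [507.2, -224.0, 84.9]
ee_rot: [-3.125, -0.235, 0.005]
wrist_force: [-7.4, 18.3, 10.4]
grip_width: 1.0
gripper_force: 9.7
```

```bash
python3 k.py
```

```text
23.17 [ 507.2 -224.    84.9] 8.6 j7 [ 0.68  0.41 -0.39  1.75  0.17  1.02 -1.2 ]
0.12 [ -3.2 -13.9   1.1] 7.3
0.06 [-1.8 -7.4  1. ] 3.9
0 [-0. -1.  1.] 0.4
-0.03 [1.  2.2 0.9] -1.3
knob top 1110 [-45.18487122   0.79393478] 0.007547850653640003
```

The bar is against a firm stop: 18 N moves it no further, and it reads ≈ 0. I'll back off, rise and check.

Request:
drive_tool(steps="0 -5 0 0; 0 -12 0 0; 0 -20 0 0; 0 -22 -20 0; 0 -22 -55 0; 0 -22 -90 0; 0 -22 -110 0; 0 -22 -110 0")

```text
t: 23.88
tcp_pos: [507.1, -209.4, 200.8]
ee_rot: [3.129, 0.226, 0.012]
wrist_force: [0.8, 0.4, 0.1]
grip_width: 1.001
gripper_force: 0.0
```

```bash
python3 - <<'E'
from arc import *
img,P=cloud('wrist'); cv2.imwrite("pics/w_end.png",img)
Q=(P[...,:2]-B)@Rj; z=P[...,2]
k=(z>90)&(z<98)&(abs(Q[...,1]-20)<70)&(abs(Q[...,0])<80)&(img[...,2]>100)&(img[...,1]<60); q=np.median(Q[k],0);print('knob',k.sum(),q,np.arctan2(q[1],60-q[0]))
k=(abs(z-62.5)<2)&(abs(Q[...,1])<14)&(Q[...,0]<40)&(Q[...,0]>-30);print('bar slope',np.polyfit(Q[k][:,0],Q[k][:,1],1))
m=(abs(z-45.5)<2.5)&(abs(Q[...,1])<40)&(abs(Q[...,0])<24.3); print(cv2.minAreaRect(Q[m].astype(np.float32)),np.median(z[m]))
print(ctrl.sense()["wrist_force"],ctrl.sense()["gripper_force"])
E
```

```text
knob 353 [-46.5375474    1.77760178] 0.01668366593194431
bar slope [-0.00605181  2.5305181 ]
((-2.034557342529297, 2.100046157836914), (44.38600158691406, 58.83232498168945), 0.12401328980922699) 43.43383293828532
[ 0.24349742  1.14662997 -1.04452239] 0.0
```

View pics/w_end.png

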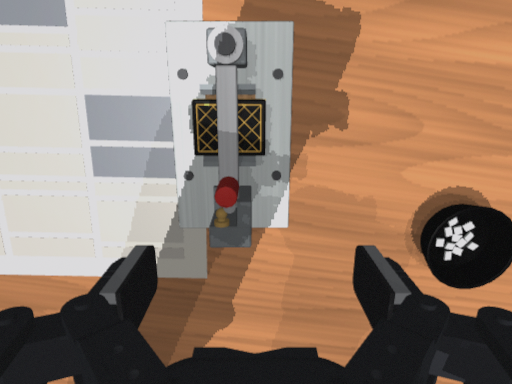

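The bar lies straight over the box, past the brass ball (slope ≈ 0.006 rad), and the box ends stand out equally on both sides (pixels 193–266 around the bar at 228).

```bash
python3 -c "
from h import *
print(ctrl.hand_in())"
```

```text
the job is handed in; nothing more can be done
None
```

The black box is seated flat and centred in the jig with the keeper bar snapped shut against its stop, and the job is handed in at about 24 s; no verdict came back.

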